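Load the steriliser pot and lock its collar

TASK

Swing both flaps of the delivery carton open, well past upright, and stand every tamper from it upright on the floor of the steriliser pot. Then set the lid flat on the pot, its ears towards the pot's front and back so that they pass between the collar's claws, and turn the lock collar by its post until the post lines up with the white locked mark, not past it. Leave the mug, the tubs, the spoon and the bottle where they are.

Things in the scene. Friction and masses are not known exactly. Their poses are not given: they have to be found in the camera images.
- carton: fixed open-topped cardboard carton, outside 160 x 160 x 95 mm, walls and floor 5 mm, origin under its centre, z up. Two lid flaps hinge on the top edges of its +y and -y walls; two to four tampers stand inside, roughly 32 mm either side of its centre in x and y
- flap_left (a joint): angle (rad) of the 152 x 72 x 3 mm flap hinged along the carton's top edge at carton y = +80 mm, z = 96 mm: 0 lies shut over the carton, 1.57 stands upright, 2.9 is the stop, leaning far outward; stiff enough to stay where left
- flap_right (a joint): the same for the flap hinged at carton y = -80 mm
- pot: fixed round steel steriliser pot, origin under its centre, z up: inner floor at z = 20 mm, inner radius 68 mm, rim at z = 118 mm, outer radius 74 mm. A captive ring, the lock collar, surrounds the rim: radius 92 (inside) to 101 mm, z = 104 to 136 mm. The pot's -x side is its front, where the collar's post is
- collar (a joint): angle (rad) of the lock collar, growing anticlockwise seen from above: starts near 0 (open), stop at 1.5, locked mark at 1.2; stays where left, about 2 N at the post. Its two inward claws (46 mm wide, in to radius 79 mm, z = 130 to 136 mm) stand at angles collar - 1.2 and collar - 1.2 + pi from the pot's +x: when locked, over the pot's +x and -x sides
- collar_post (a point): top centre of the collar's upright black grip post, 16 mm across, z = 117 to 167 mm above the pot's underside, 122 mm from the pot's axis; it stands on an arm (outer end 133 mm from the axis, top z = 119 mm) and moves with the collar, at angle (pi - 0.6 + collar) in the pot's frame
- locked_mark (a point): white tip on top of the pot's fixed upright pointer (z = 113 mm, 147 mm from the pot's axis, at angle pi + 0.6 in the pot's frame). Locked: axis, post and this mark in one line seen from above
- lid: loose steel lid, origin at its underside's centre: plug 130 mm across tapering to 118 (z 0 to 8 mm) that enters the pot's mouth; disc 148 mm across (z 8 to 16) that rests on the rim; 40 mm wide ears along its +x and -x reaching 86 mm from the centre; white bar handle 80 mm in x, 14 in y, z 16 to 46. Seated: origin 110 mm above the pot's underside, ears on the pot's +x and -x sides (either way)
- tamper1: steel coffee tamper, loose, standing: round base 44 mm across and 18 mm high, above it a round handle 22 mm across (narrower just above the base), 85 mm tall overall; origin at the centre of the underside, z up the handle. Starts in the carton; absent (None from the start) in some runs
- tamper2: steel coffee tamper, loose, standing: round base 44 mm across and 18 mm high, above it a round handle 22 mm across (narrower just above the base), 85 mm tall overall; origin at the centre of the underside, z up the handle. Starts in the carton; absent (None from the start) in some runs
- tamper3: steel coffee tamper, loose, standing: round base 44 mm across and 18 mm high, above it a round handle 22 mm across (narrower just above the base), 85 mm tall overall; origin at the centre of the underside, z up the handle. Starts in the carton; absent (None from the start) in some runs
- tamper4: steel coffee tamper, loose, standing: round base 44 mm across and 18 mm high, above it a round handle 22 mm across (narrower just above the base), 85 mm tall overall; origin at the centre of the underside, z up the handle. Starts in the carton; absent (None from the start) in some runs
- tub_low: bystander: lowest (blue) of three stacked closed round tubs, each 120 mm across, 50 mm high
- tub_mid: bystander: middle (yellow) tub
- tub_top: bystander: top (red) tub
- mug: bystander: white mug, 80 mm across, 92 mm high
- spoon: bystander: green spoon lying flat, 240 mm long
- syrup: bystander: amber bottle, 66 mm across, 200 mm high
Not all that is in view belongs to the job. What is shaped like the lid but purple or turquoise is not meant.

How it is judged:
By the outcome, as a careful person would: the job done as asked, in the order asked, and still so for the second after the job is handed in, with the robot touching nothing.
Of tamper1, tamper2, tamper3, tamper4 only 2 to 4 are there at a start; the rules pass over those that are not, and their reading is None.
At some moment in a run one of lid may be knocked a few centimetres aside while the robot is not near it.
It also fails if it takes over 210 s, if anything falls off the work surface, if the arm or the gripper's body presses on something with over 40 N, if the wrist force passes 120 N, or if a joint passes its speed limit or range.

ROBOT

A 6-joint arm with a two-finger parallel gripper is mounted at the origin on the work surface. World frame = base frame: x ahead of the robot, y to its left, z up, the work surface at z = 0. Lengths are in mm, angles in rad, forces in N, time in s.
With the tool pointing down it reaches from about 350 to 875 mm from the base axis. Payload 4.2 kg.
Tool frame: the origin (TCP) lies on the mounting face of the last link; the fingertips stand 173 mm ahead of it and the grasp point (between the pads) lies 155 mm ahead of it; z points along the fingers, y is the line along which they close (so a half turn about z gives the same grasp; the last joint's range is limited). The gripper opens to 85 mm and grips with 20 to 120 N. Pads are 22 mm wide; open, the fingers measure 114 mm over their backs; the gripper's body (76 mm by 85 mm) begins 54 mm behind the grasp point. The pads swing forward as they close: fully open they stand 13 mm farther back than shut.
Start: joints at [-1.003, 0.385, 0.008, 0, -1.194, -0.259], TCP at [189.963, -595.411, 404.712] pointing down, gripper open.
Joint ranges: [-3.14, 3.14], [-1.21, 2.06], [-1.07, 1.41], [-3.16, 2.05], [-2.99, -0.16], [-3.1, 3.1]. Speed limits (rad/s): [2.79, 2.79, 3.14, 3.14, 3.14, 3.14].

INTERFACE

Orientations are given as a unit quaternion [x, y, z, w].
In Python, from bench import arm gives the robot as it stands. The module is installed in compiled form; this text tells all that it offers.
- The arm moves only by the tool move_arm, never from a script. Its arguments are lists of equal length, an entry for each row: "fingers": the finger opening in mm, from 0 to 85.4; "travel": the shift along the tool's x, y, z in mm, a list of three; "dr": the turn, a rotation vector about the tool's x, y, z in rad, a list of three. A call has 1 to 10 rows; each row is the pose to reach, as a shift and turn from the pose commanded when the call began, along the tool's axes at that moment; what a row does not reach only later rows make up. A row lasts 1/10 s, in which the tool goes at most 50 mm and 8.59 degrees, less where a joint would pass 70% of its speed; a pose out of reach is approached as far as the arm can. A call with a gripper value outside its range is refused whole. The fingers move at their own pace and stop on an object; the grip force is fixed at half the most. Time passes only in rows, so rows that repeat a pose let the fingers close. It gives the time, the measured TCP pose, the force, the opening and the grip force at its end, in the units of the state.
- arm.read_state(): the state, without advancing time (a new reading comes with each control period).
- arm.get_image(name): name is "scene" or "top" or "wrist"; returns the picture (420x560x3 uint8, red, green, blue); there is no depth.
- arm.camera_model(name): a dict with "intrinsics" (3x3 intrinsics, pixels), "k1" (the pictures are not rectified: a ray, as slopes to the right and down, at radius r is drawn at 1 + k1 r^2 times it, then the intrinsics apply), "pose" (4x4, takes a point from camera to world coordinates). Camera axes: x right, y up, looking along -z (the intrinsics and any distortion apply to the point x, -y, -z); pixel columns grow to the right and rows downward; lengths in mm; the calibration is good to about 2 mm. A picture is of the moment at which its call begins: read the wrist's pose just before it. camera_model takes no time and is no camera call; for the wrist camera it gives the pose at the moment of the call.
- arm.job_done(): hands the job in; it is judged then, once.
The state is a dict: "clock": time; "joints": joint angles; "joint_vel": joint speeds; "joint_efforts": joint torques, N m; "position": TCP position; "ee_rot": TCP orientation; "contact_force": force on the tool from outside, world axes, zero at the start; "wrist_torque": the same for the moment, N m; "gripper_width": finger opening in mm; "grasp_force": force on a finger pad.
Only numpy, scipy, OpenCV 4.12 (cv2) and the standard library are available. Lean on these libraries where they do the work, as an engineer would, in place of code of your own. Each camera call takes 0.05 s, during which the arm holds its last target. There are 200 camera calls.

## Working session

There is one attempt and no reset: what is moved stays moved. The work goes in short steps, Python scripts to look and compute and a tool call to move; the robot and the scene stay as the last step left them, time stands still between calls to the robot, and variables do not carry over. Pictures are saved under pics/ and viewed, at most 14 in all, crops included, and the job is handed in when it is done.

Besides the shell and the picture viewer there is one more tool, called after ">>>" as name(argument=value, ...), one argument or row to a line, values as JSON. move_arm: Moves the arm, as the interface text tells. Its arguments: {"type":"object","properties":{"fingers":{"type":"array","items":{"type":"number"}},"travel":{"type":"array","items":{"type":"array","items":{"type":"number"}}},"dr":{"type":"array","items":{"type":"array","items":{"type":"number"}}}},"required":["fingers","travel","dr"]}

```bash
mkdir -p pics
python3 - <<'E'
from bench import arm
import cv2,numpy as np
for n in("scene","top"):
    cv2.imwrite(f"pics/{n}0.png",arm.get_image(n)[:,:,::-1])
    m=arm.camera_model(n);print(n,np.round(m["intrinsics"],1).tolist(),m["k1"],np.round(m["pose"],3).tolist())
s=arm.read_state();print(s)
E
```

```text
scene [[437.0, 0.0, 280.5], [0.0, 437.0, 208.5], [0.0, 0.0, 1.0]] -0.018242904260642425 [[0.39, -0.568, 0.725, 1561.776], [0.921, 0.248, -0.301, -426.901], [-0.009, 0.785, 0.62, 1052.013], [0.0, 0.0, 0.0, 1.0]]
top [[487.4, 0.0, 279.4], [0.0, 487.4, 213.7], [0.0, 0.0, 1.0]] -0.12713047821274998 [[-0.028, 0.986, -0.165, 270.452], [-1.0, -0.025, 0.016, 35.521], [0.011, 0.165, 0.986, 1500.603], [0.0, 0.0, 0.0, 1.0]]
{'clock': 0.1, 'joints': array([-1.00339174e+00,  3.85500786e-01,  6.78788211e-03, -4.44887535e-04,
       -1.19399469e+00, -2.58606283e-01]), 'joint_vel': array([ 0.00065031, -0.0013505 ,  0.00280571,  0.00056489,  0.00126975,
       -0.00136799]), 'joint_efforts': array([-9.62870799e-04, -3.93318808e+01,  1.88928705e+01,  4.19798523e+00,
       -2.63591952e-03,  4.33216215e-06]), 'position': array([ 189.93522002, -595.26202086,  403.7263527 ]), 'ee_rot': array([-1.53705284e-01,  9.88116253e-01,  9.58268278e-04, -1.94181082e-04]), 'contact_force': array([-0.12539136, -0.1286546 , -0.58453019]), 'wrist_torque': array([0.01083895, 0.05379665, 0.03740253]), 'grasp_force': 0.0, 'gripper_width': 85.33660777698164}
```

View pics/scene0.png

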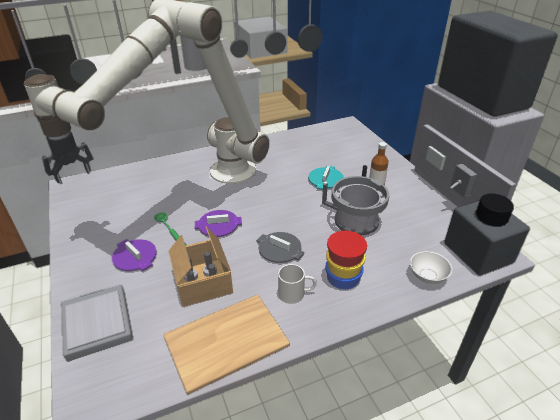

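View pics/top0.png

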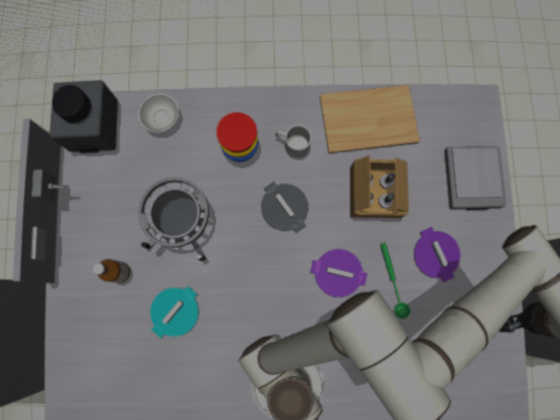

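The top view shows the carton at about (380,188), the pot at (175,213), the grey lid at (285,207), the mug at (298,140) and the tubs at (238,140). The spoon is at (392,270) and the bottle at (108,270). Next I'll enlarge the areas that matter.

Run:
```python
import cv2,numpy as np
t=cv2.imread("pics/top0.png");s=cv2.imread("pics/scene0.png")
def c(im,x,y,w,h): return cv2.resize(im[y:y+h,x:x+w],(400,300),interpolation=cv2.INTER_CUBIC)
a=np.vstack([np.hstack([c(t,335,143,100,75),c(t,120,165,120,90)]),np.hstack([c(s,155,220,100,75),c(t,245,170,80,60)])])
cv2.imwrite("pics/c1.png",a)
```

```text
(no output)
```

View pics/c1.png

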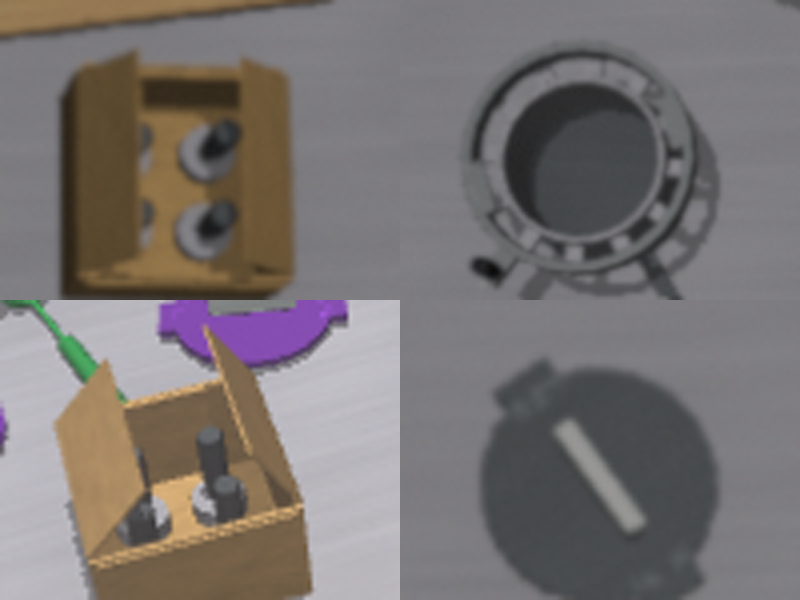

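```bash
cat > h.py <<'E'
from bench import arm
import cv2,numpy as np
from scipy.optimize import least_squares
from scipy.spatial.transform import Rotation as R
def proj(n,P,m=None):
    m=m or arm.camera_model(n);T=np.linalg.inv(m["pose"]);p=np.atleast_2d(P)@T[:3,:3].T+T[:3,3]
    s=np.c_[p[:,0],-p[:,1]]/-p[:,2:3];s=s*(1+m["k1"]*(s**2).sum(1,keepdims=True));K=m["intrinsics"]
    return s*[K[0,0],K[1,1]]+K[:2,2]
def unproj(n,uv,z,m=None):
    m=m or arm.camera_model(n);K=m["intrinsics"];d=(np.array(uv,float)-K[:2,2])/[K[0,0],K[1,1]];s=d.copy()
    for _ in range(20): s=d/(1+m["k1"]*(s@s))
    v=m["pose"][:3,:3]@[s[0],-s[1],-1];o=m["pose"][:3,3];return (o+v*(z-o[2])/v[2])
def tool(v): # world vector -> tool axes
    return R.from_quat(arm.read_state()["ee_rot"]).inv().apply(v)
E
python3 - <<'E'
from h import *
def u(z,*p): 
    for q in p: print(z,q,np.round(unproj("top",q,z)[:2],1))
print("carton corners");u(96,(356.3,159.3),(407.5,160.5),(408.2,213),(354.5,213.8))
print("tamper tops");u(90,(392,176.2),(391.2,196))
print("tamper bases");u(23,(387,181),(386.2,201.5))
print("pot rim");u(118,(174.9,213.4))
print("post");u(167,(146.1,245.4));print("mark?");u(113,(203,257))
print("lid");u(16,(285,206.6));u(46,(278,195),(292,215.6))
t=cv2.imread("pics/top0.png");s=cv2.imread("pics/scene0.png")
def c(im,x,y,w,h): return cv2.resize(im[y:y+h,x:x+w],(400,300),interpolation=cv2.INTER_CUBIC)
cv2.imwrite("pics/c2.png",np.vstack([np.hstack([c(t,130,195,100,75),c(s,310,160,100,75)]),np.hstack([c(t,345,143,68,51),c(t,345,173,68,51)])]))
E
```

```text
carton corners
96 (356.3, 159.3) [ 664.5 -221.5]
96 (407.5, 160.5) [ 657.9 -377.5]
96 (408.2, 213) [ 497.4 -367.5]
96 (354.5, 213.8) [ 499.2 -206.9]
tamper tops
90 (392, 176.2) [ 611.6 -327.9]
90 (391.2, 196) [ 551.  -321.3]
tamper bases
23 (387, 181) [ 612.7 -328.1]
23 (386.2, 201.5) [ 547.3 -321.2]
pot rim
118 (174.9, 213.4) [510.1 315.5]
post
167 (146.1, 245.4) [413.9 385.5]
mark?
113 (203, 257) [382.8 235. ]
lid
16 (285, 206.6) [540.3  -5.7]
46 (278, 195) [571.3  15.4]
46 (292, 215.6) [506.7 -25.2]
```

View pics/c2.png

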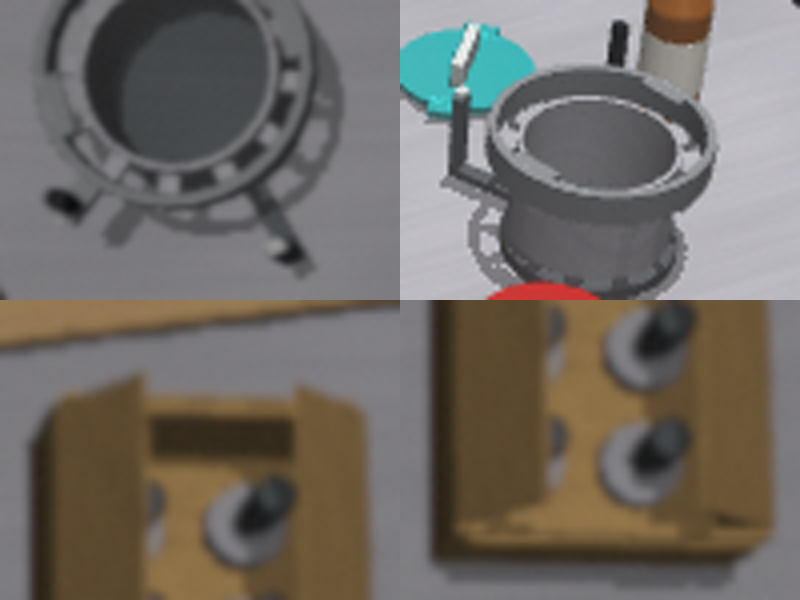

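Run:
```python
from h import *
mt,ms=arm.camera_model("top"),arm.camera_model("scene")
def W(p,P): c,s=np.cos(p[2]),np.sin(p[2]);P=np.array(P,float);return np.c_[p[0]+c*P[:,0]-s*P[:,1],p[1]+s*P[:,0]+c*P[:,1],P[:,2]]
s=lambda x,y:(155+x/4,220+(y-300)/4)
t=lambda x,y:(335+x/4,143+y/4)
def f(p):
    a,b=p[3:5];L=lambda x:(x,80-72*np.cos(a),96+72*np.sin(a));Q=lambda x:(x,-80+72*np.cos(b),96+72*np.sin(b))
    T=[L(76),L(-76),Q(76),Q(-76),(32,-32,90),(-32,-32,90),(-80,80,95),(-80,-80,95)]
    tu=[t(139,52),t(137,268),t(243,60),t(240,270),(391.5,176.5),(390.7,196.5),t(78,283),t(293,283)]
    S=[Q(76),Q(-76),(76,-80,96),(-76,-80,96),L(76),L(-76),(80,80,95),(80,-80,95)]
    su=[s(148,490),s(108,360),s(92,562),s(57,427),s(250,450),s(207,327),s(302,505),s(92,562)]
    return np.r_[(proj("top",W(p,T),mt)-tu).ravel(),(proj("scene",W(p,S),ms)-su).ravel()]
r=least_squares(f,[580,-293,-.077,1,1],loss="soft_l1");print(np.round(r.x,3));print(np.round(f(r.x).reshape(-1,2),1).tolist())
mk=unproj("top",(198.75,256.25),113);po=unproj("top",(145,245),167);C=unproj("top",(174.9,213.4),118)
print(mk,po,C)
for v in(mk-C,po-C):print(np.hypot(*v[:2]),np.arctan2(v[1],v[0])%6.283)
```

```text
[ 5.78561e+02 -2.91496e+02 -4.70000e-02  1.08900e+00  8.05000e-01]
[[-0.3, -0.3], [0.9, -2.2], [-1.0, -0.4], [1.0, -1.4], [-0.4, 0.6], [0.9, 1.5], [0.2, -1.0], [-0.0, 0.2], [0.1, -0.1], [0.5, -0.7], [-0.5, -1.2], [-0.1, -1.4], [0.3, 0.2], [-0.6, -1.0], [0.6, -0.0], [-0.2, -0.0]]
[385.17854062 247.20849731 113.        ] [415.10682046 388.59653033 167.        ] [510.09232736 315.4651106  118.        ]
142.34612525662166 3.641505375566965
119.8768162495911 2.48546298217224
```

The pictures give these positions: carton at about (579,-292), yaw -0.05, with flaps near 1.09 and 0.8 rad. All four tampers are there. The pot is at about (510,315) with yaw -0.1, and the lid at (540,-5). I'll move above the carton with the fingers closed.

>>> move_arm(
  fingers=[0,0,0,0,0,0,0,0,0,0],
  travel=[
    [-464,178,0],
    [-464,178,0],
    [-464,178,0],
    [-464,178,0],
    [-464,178,0],
    [-464,178,0],
    [-464,178,0],
    [-464,178,0],
    [-464,178,0],
    [-464,178,0],
  ],
  dr=[
    [0,0,0.31],
    [0,0,0.31],
    [0,0,0.31],
    [0,0,0.31],
    [0,0,0.31],
    [0,0,0.31],
    [0,0,0.31],
    [0,0,0.31],
    [0,0,0.31],
    [0,0,0.31],
  ],
)

```text
clock: 1.1
position: [576.6, -285.2, 404.3]
ee_rot: [0.001, 1.0, 0.0, -0.0]
contact_force: [0.8, -1.6, 2.0]
gripper_width: 0.3
grasp_force: 0.0
```

Run:
```python
from h import *
m=arm.camera_model("wrist");cv2.imwrite("pics/w1.png",arm.get_image("wrist")[:,:,::-1])
print(np.round(m["intrinsics"],1).tolist(),m["k1"],np.round(m["pose"],3).tolist(),arm.read_state()["position"],arm.read_state()["joints"])
```

```text
[[298.2, 0.0, 279.0], [0.0, 298.2, 208.3], [0.0, 0.0, 1.0]] -0.05170393843571613 [[0.002, -0.956, -0.293, 502.416], [1.0, 0.002, -0.0, -284.641], [0.001, -0.293, 0.956, 373.359], [0.0, 0.0, 0.0, 1.0]] [ 581.70256932 -281.1632      403.4385249 ] [-2.00472308e-01  4.21154397e-01  6.19720334e-02 -8.89358430e-04
 -1.20944680e+00 -1.36533291e+00]
```

View pics/w1.png

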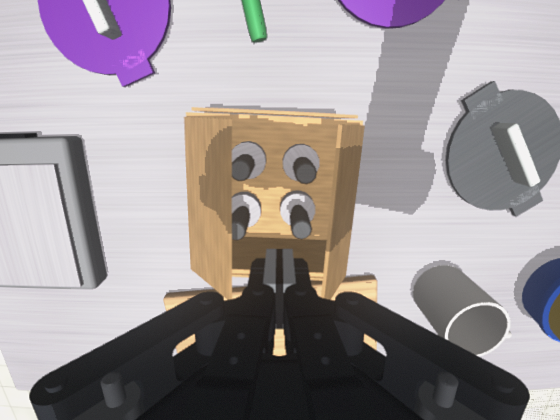

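Run:
```python
from h import *
w=cv2.imread("pics/w1.png");cv2.imwrite("pics/c3.png",np.hstack([cv2.resize(w[100:300,170:370],(600,600),interpolation=cv2.INTER_CUBIC)]))
```

```text
(no output)
```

View pics/c3.png

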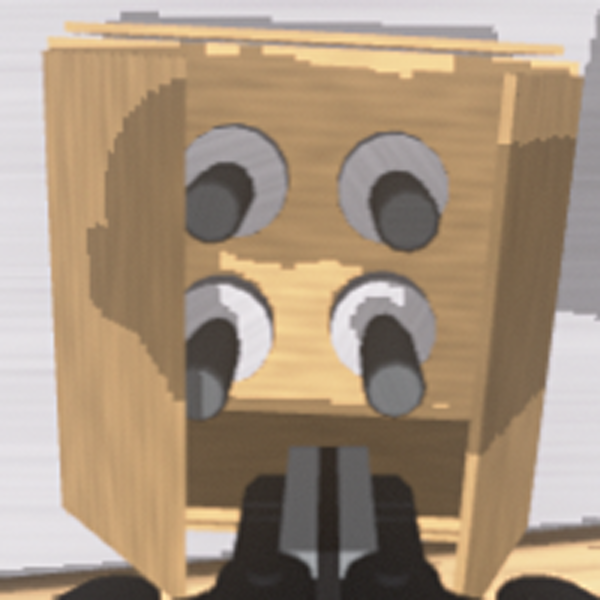

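>>> move_arm(
  fingers=[0,0,0,0],
  travel=[
    [0,0,50],
    [0,0,98],
    [0,0,98],
    [0,0,98],
  ],
  dr=[
    [0,0,0],
    [0,0,0],
    [0,0,0],
    [0,0,0],
  ],
)

```text
clock: 1.55
position: [575.7, -287.2, 306.8]
ee_rot: [0.0, 1.0, -0.0, -0.001]
contact_force: [0.2, -0.1, 1.2]
gripper_width: -0.1
grasp_force: 0.0
```

>>> move_arm(
  fingers=[0,0,0,0,0,0,0,0,0,0],
  travel=[
    [0,15,0],
    [0,28,0],
    [0,40,0],
    [0,52,0],
    [0,64,0],
    [0,76,2],
    [0,88,6],
    [0,100,11],
    [0,108,17],
    [0,108,17],
  ],
  dr=[
    [0,0,0],
    [0,0,0],
    [0,0,0],
    [0,0,0],
    [0,0,0],
    [0,0,0],
    [0,0,0],
    [0,0,0],
    [0,0,0],
    [0,0,0],
  ],
)

```text
clock: 2.55
position: [575.2, -177.6, 288.3]
ee_rot: [0.0, 1.0, 0.0, -0.001]
contact_force: [-0.2, -0.5, -0.2]
gripper_width: -0.3
grasp_force: 0.0
```

Run:
```python
from h import *
m=arm.camera_model("top")
for i in range(4):
    s=arm.read_state();print(s["clock"],s["position"],s["contact_force"],arm.camera_model("wrist")["pose"][:3,3]);arm.get_image("wrist") if i==2 else 0
```

```text
2.55 [ 575.19546937 -177.64741337  288.28173135] [-0.21674943 -0.46778847 -0.19761979] [ 500.91280915 -177.14297952  257.46954385]
2.55 [ 575.19546937 -177.64741337  288.28173135] [-0.21674943 -0.46778847 -0.19761979] [ 500.91280915 -177.14297952  257.46954385]
2.55 [ 575.19546937 -177.64741337  288.28173135] [-0.21674943 -0.46778847 -0.19761979] [ 500.91280915 -177.14297952  257.46954385]
2.6 [ 575.40883503 -178.23304636  288.84564916] [ 0.49125618  0.16284622 -0.23449507] [ 501.14769033 -177.72073184  257.95498478]
```

>>> move_arm(
  fingers=[0,0,0,0,0,0,0],
  travel=[
    [0,-5,-45],
    [0,-50,-55],
    [0,-95,-50],
    [0,-112,-17],
    [0,-112,-17],
    [0,-124,-17],
    [0,-136,-17],
  ],
  dr=[
    [0,0,0],
    [0,0,0],
    [0,0,0],
    [0,0,0],
    [0,0,0],
    [0,0,0],
    [0,0,0],
  ],
)

```text
clock: 3.3
position: [576.0, -315.0, 308.1]
ee_rot: [-0.0, 1.0, -0.0, 0.001]
contact_force: [0.6, 2.1, 2.0]
gripper_width: -0.1
grasp_force: 0.7
```

>>> move_arm(
  fingers=[0,0,0,0,0,0,0,0,0,0],
  travel=[
    [0,-10,0],
    [0,-20,0],
    [0,-30,0],
    [0,-40,0],
    [0,-50,0],
    [0,-60,1],
    [0,-70,4],
    [0,-81,9],
    [0,-91,15],
    [0,-91,15],
  ],
  dr=[
    [0,0,0],
    [0,0,0],
    [0,0,0],
    [0,0,0],
    [0,0,0],
    [0,0,0],
    [0,0,0],
    [0,0,0],
    [0,0,0],
    [0,0,0],
  ],
)

```text
clock: 4.3
position: [574.8, -407.2, 289.9]
ee_rot: [0.001, 1.0, 0.0, -0.001]
contact_force: [1.0, -0.2, 0.3]
gripper_width: 0.4
grasp_force: 0.0
```

>>> move_arm(
  fingers=[42,42,42,42,42,42],
  travel=[
    [0,10,-50],
    [0,50,-80],
    [0,90,-110],
    [0,112,-110],
    [0,112,-110],
    [0,112,-110],
  ],
  dr=[
    [0,0,0],
    [0,0,0],
    [0,0,0],
    [0,0,0],
    [0,0,0],
    [0,0,0],
  ],
)

```text
clock: 4.9
position: [575.4, -293.3, 401.8]
ee_rot: [-0.0, 1.0, -0.0, -0.0]
contact_force: [-0.7, -0.2, -1.2]
gripper_width: 42.3
grasp_force: 0.0
```

Run:
```python
from h import *
m=arm.camera_model("wrist");w=arm.get_image("wrist")[:,:,::-1];np.save("m.npy",m);cv2.imwrite("pics/w2.png",w)
print(arm.read_state())
for q in [(241.7,171.7),(306,174),(239.3,229.3),(301.7,230)]: 
  m1=dict(m);m1["pose"]=np.array([[.002,-.956,-.293,502.416-3],[1,.002,0,-284.641],[.001,-.293,.956,373.359],[0,0,0,1.]]);print(unproj("wrist",q,90,m1))
```

```text
{'clock': 4.95, 'joints': array([-2.22537773e-01,  4.23193147e-01,  5.91295349e-02,  1.18226196e-04,
       -1.20767876e+00, -1.34936838e+00]), 'joint_vel': array([-0.01513566,  0.01438543,  0.0036612 , -0.00098936, -0.00072309,
       -0.00064246]), 'joint_efforts': array([ 5.69643360e-01, -4.20812809e+01,  1.91079676e+01,  4.22697097e+00,
       -3.78427038e-03, -5.89880119e-05]), 'position': array([ 575.32364428, -294.04176843,  401.191306  ]), 'ee_rot': array([ 5.33889450e-04,  9.99999744e-01,  5.02498022e-05, -4.73580254e-04]), 'contact_force': array([-0.2619363, -0.364342 , -0.7194781]), 'wrist_torque': array([ 0.02737144,  0.00033939, -0.01607208]), 'grasp_force': 0.0, 'gripper_width': 42.11930159490976}
[ 549.48497202 -320.3468656    90.        ]
[ 551.86492361 -258.6099902    90.        ]
[ 608.53466342 -325.05250987   90.        ]
[ 609.43361507 -261.57994585   90.        ]
```

View pics/w2.png

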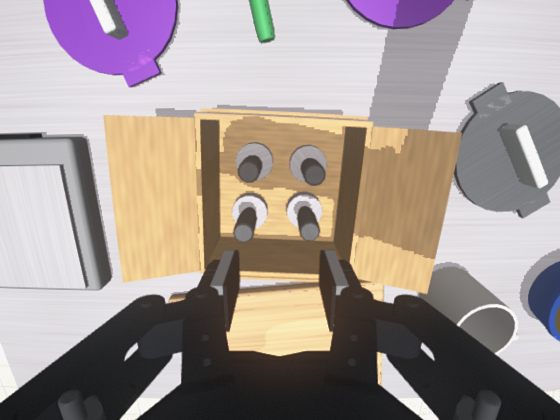

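Both flaps lie well open. The four handle tops are at about (249,172), (314,173), (243,233) and (308,232).

Run:
```python
from h import *
m=np.load("m.npy",allow_pickle=True).item();print(m["pose"][:3,3])
for q in [(249,172),(314,173),(243,233),(308,232)]: print(unproj("wrist",q,90,m).round(1))
for q in [(253.5,162),(308,163),(249.5,211),(304,209)]: print("base",unproj("wrist",q,23,m).round(1))
```

```text
[ 501.16060496 -292.91088547  370.76467999]
[ 551.3 -321.3   90. ]
[ 552.4 -259.5   90. ]
[ 613.6 -329.3   90. ]
[ 612.6 -263.6   90. ]
base [ 551.6 -322.5   23. ]
base [ 552.8 -258.9   23. ]
base [ 611.5 -328.9   23. ]
base [ 609.  -262.3   23. ]
```

>>> move_arm(
  fingers=[42,42,42,42,42,42,42,42],
  travel=[
    [23,34,40],
    [23,34,80],
    [23,34,110],
    [23,34,130],
    [23,34,150],
    [23,34,169],
    [23,34,169],
    [23,34,169],
  ],
  dr=[
    [0,0,0],
    [0,0,0],
    [0,0,0],
    [0,0,0],
    [0,0,0],
    [0,0,0],
    [0,0,0],
    [0,0,0],
  ],
)

```text
clock: 5.75
position: [552.4, -260.8, 232.1]
ee_rot: [0.001, 1.0, -0.0, -0.001]
contact_force: [-0.0, 0.2, 0.0]
gripper_width: 42.4
grasp_force: 0.0
```

>>> move_arm(
  fingers=[15,15,15,15,15,15,15,15,15,15],
  travel=[
    [0,0,0],
    [0,0,0],
    [0,0,0],
    [0,0,0],
    [0,0,-30],
    [0,0,-70],
    [0,0,-120],
    [0,0,-165],
    [0,0,-198],
    [0,0,-198],
  ],
  dr=[
    [0,0,0],
    [0,0,0],
    [0,0,0],
    [0,0,0],
    [0,0,0],
    [0,0,0],
    [0,0,0],
    [0,0,0],
    [0,0,0],
    [0,0,0],
  ],
)

```text
clock: 6.75
position: [552.6, -260.0, 436.6]
ee_rot: [0.0, 1.0, -0.002, 0.005]
contact_force: [0.0, -0.8, -3.5]
gripper_width: 19.9
grasp_force: 59.4
```

>>> move_arm(
  fingers=[15,15,15,15,15,15,15,15,15,15],
  travel=[
    [3,20,0],
    [6,60,0],
    [9,105,0],
    [12,150,0],
    [15,195,0],
    [18,240,0],
    [21,285,0],
    [24,330,0],
    [27,375,0],
    [30,420,0],
  ],
  dr=[
    [0,0,0],
    [0,0,0],
    [0,0,0],
    [0,0,0],
    [0,0,0],
    [0,0,0],
    [0,0,0],
    [0,0,0],
    [0,0,0],
    [0,0,0],
  ],
)

```text
clock: 7.75
position: [521.8, 161.9, 428.7]
ee_rot: [0.001, 1.0, -0.0, -0.002]
contact_force: [0.2, -0.9, -3.0]
gripper_width: 20.1
grasp_force: 59.4
```

>>> move_arm(
  fingers=[15,15,15,15,15,15,15],
  travel=[
    [4,45,0],
    [8,85,0],
    [10,120,0],
    [12,145,0],
    [12,155,0],
    [12,155,0],
    [12,155,0],
  ],
  dr=[
    [0,0,0],
    [0,0,0],
    [0,0,0],
    [0,0,0],
    [0,0,0],
    [0,0,0],
    [0,0,0],
  ],
)

```text
clock: 8.45
position: [511.0, 314.5, 429.6]
ee_rot: [0.001, 1.0, -0.001, -0.001]
contact_force: [0.5, -0.5, -3.3]
gripper_width: 20.3
grasp_force: 59.5
```

Run:
```python
from h import *
m=arm.camera_model("wrist");w=arm.get_image("wrist")[:,:,::-1];np.save("m.npy",m);cv2.imwrite("pics/w3.png",w)
s=arm.read_state();print(s["position"],s["ee_rot"],s["joints"])
```

```text
[511.09705865 314.13846211 430.05878713] [ 1.14401822e-03  9.99998914e-01 -6.05364414e-04 -7.05410293e-04] [ 8.20690749e-01  3.26286522e-01 -1.53198576e-02 -2.21587437e-04
 -1.23103729e+00 -2.39370107e+00]
```

View pics/w3.png

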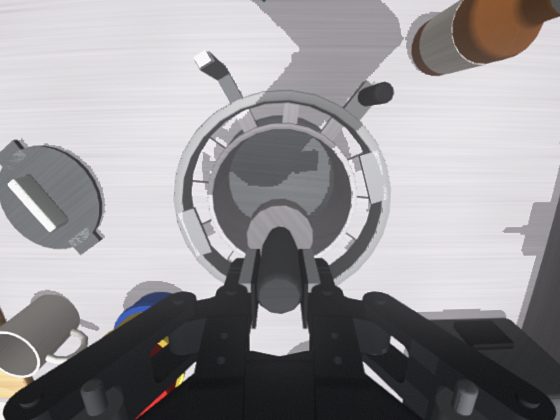

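Run:
```python
import cv2
w=cv2.imread("pics/w3.png");cv2.imwrite("pics/c4.png",cv2.resize(w[40:240,165:405],(720,600),interpolation=cv2.INTER_CUBIC))
```

```text
(no output)
```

View pics/c4.png

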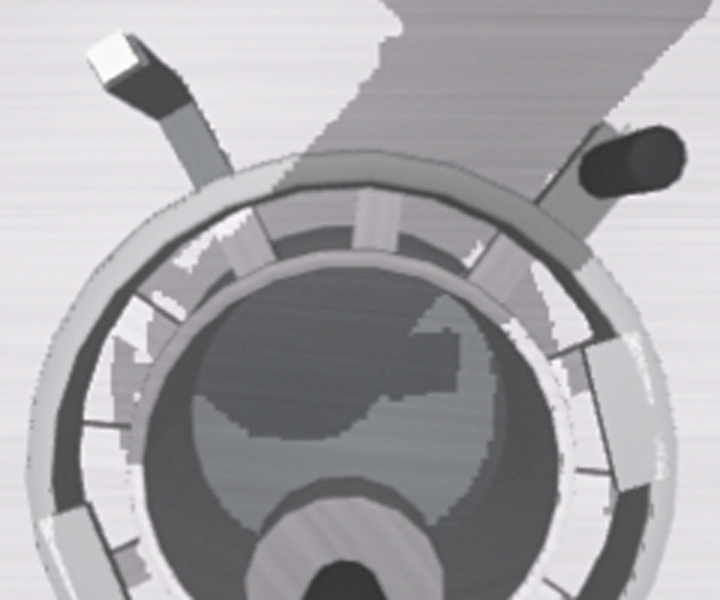

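```bash
cat > pot.py <<'E'
from h import *
def fit(m,col,rim,mark,post,off,sc):
    g=lambda q,z:unproj("wrist",(off[0]+q[0]/sc,off[1]+q[1]/sc),z,m)[:2]
    A=np.array([g(q,136) for q in col]);B=np.array([g(q,118) for q in rim])
    r=least_squares(lambda p:np.r_[np.hypot(*(A-p).T)-101,np.hypot(*(B-p).T)-68],[510,315]);C=r.x
    print("center",C.round(1),"res",r.fun.round(1));M=g(mark,113);P=g(post,167)
    for n,v in(("mark",M),("post",P)):print(n,v.round(1),np.hypot(*(v-C)).round(1),round(np.arctan2(*(v-C)[::-1])%6.2832,3))
E
python3 - <<'E'
from pot import *
m=np.load("m.npy",allow_pickle=True).item()
fit(m,[(27,465),(678,440),(350,150),(130,250),(597,265)],[(143,465),(558,470),(350,266),(480,305),(215,315)],(115,58),(655,158),(165,40),3)
E
```

```text
center [515.7 317.8] res [-1.  -0.7  0.2 -3.  -1.9  0.2 -0.8  1.3  1.8  1.3]
mark [386.3 248.1] 146.9 3.636
post [418.7 391.6] 121.9 2.491
```

>>> move_arm(
  fingers=[15,15,15,15,15,15,15,15,15,15],
  travel=[
    [12,16,0],
    [23,31,10],
    [23,31,40],
    [23,31,80],
    [23,31,115],
    [23,31,145],
    [23,31,165],
    [23,31,175],
    [23,31,181],
    [23,31,181],
  ],
  dr=[
    [0,0,0],
    [0,0,0],
    [0,0,0],
    [0,0,0],
    [0,0,0],
    [0,0,0],
    [0,0,0],
    [0,0,0],
    [0,0,0],
    [0,0,0],
  ],
)

```text
clock: 9.5
position: [489.6, 342.8, 250.8]
ee_rot: [0.002, 1.0, -0.002, -0.0]
contact_force: [5.9, -11.0, -0.6]
gripper_width: 19.7
grasp_force: 64.2
```

>>> move_arm(
  fingers=[15,15,36,36,36,36,36,36,36,36],
  travel=[
    [0,0,0],
    [0,0,1],
    [0,0,1],
    [0,0,1],
    [0,0,1],
    [0,0,-20],
    [0,0,-60],
    [0,0,-110],
    [0,0,-150],
    [0,0,-150],
  ],
  dr=[
    [0,0,0],
    [0,0,0],
    [0,0,0],
    [0,0,0],
    [0,0,0],
    [0,0,0],
    [0,0,0],
    [0,0,0],
    [0,0,0],
    [0,0,0],
  ],
)

```text
clock: 10.5
position: [489.6, 345.9, 409.5]
ee_rot: [0.001, 1.0, 0.006, 0.007]
contact_force: [1.2, 0.5, 1.3]
gripper_width: 36.0
grasp_force: 0.0
```

Run:
```python
from h import *
m=arm.camera_model("wrist");w=arm.get_image("wrist")[:,:,::-1];np.save("m.npy",m)
s=arm.read_state();print(s["position"],s["contact_force"])
cv2.imwrite("pics/w4.png",cv2.resize(w[40:300,120:440],(738,600),interpolation=cv2.INTER_CUBIC))
```

```text
[488.84726936 345.58574516 405.67668677] [-0.63713084 -0.28144242 -1.04361867]
```

View pics/w4.png

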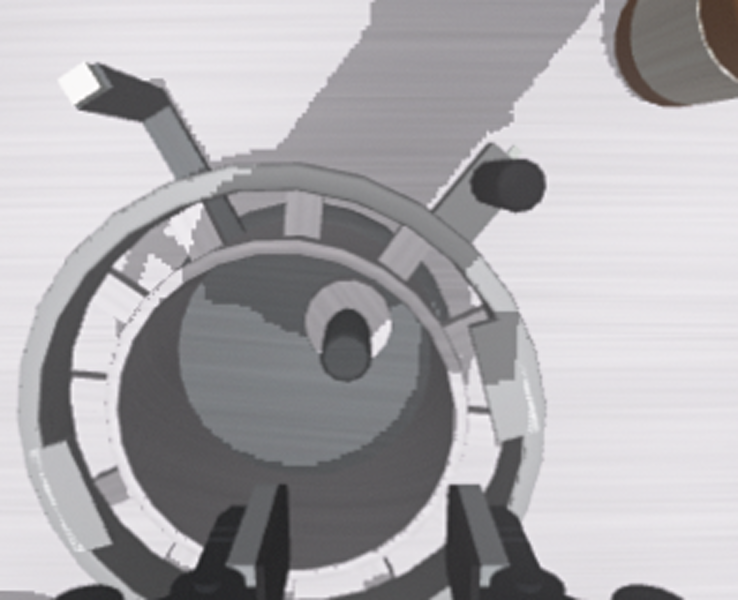

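Run:
```python
from pot import *
m=np.load("m.npy",allow_pickle=True).item()
fit(m,[(20,395),(547,400),(285,163)],[(118,405),(455,410),(288,253),(292,570)],(78,84),(520,186),(120,40),2.307)
g=lambda q,z:unproj("wrist",(120+q[0]/2.307,40+q[1]/2.307),z,m)[:2]
print("tamper top",g((347,358),105),"base",g((348,318),38),"floor c",g((302,370),20))
```

```text
center [514.8 318.1] res [-1.6 -0.7 -0.4  0.3 -0.5  0.5 -0.4]
mark [386.1 246.8] 147.1 3.647
post [421.1 394.9] 121.2 2.455
tamper top [490.69322498 341.98741912] base [488.29612603 341.51769478] floor c [520.64524566 316.05143356]
```

>>> move_arm(
  fingers=[42,42,42,42,42,42,42,42,42,42],
  travel=[
    [-3,-30,0],
    [-8,-75,0],
    [-12,-122,0],
    [-16,-170,0],
    [-20,-218,0],
    [-25,-266,0],
    [-30,-314,0],
    [-35,-362,0],
    [-40,-410,0],
    [-44,-458,0],
  ],
  dr=[
    [0,0,0],
    [0,0,0],
    [0,0,0],
    [0,0,0],
    [0,0,0],
    [0,0,0],
    [0,0,0],
    [0,0,0],
    [0,0,0],
    [0,0,0],
  ],
)

```text
clock: 11.55
position: [531.0, -114.3, 399.8]
ee_rot: [0.001, 1.0, -0.0, 0.0]
contact_force: [0.6, 0.2, -0.4]
gripper_width: 41.9
grasp_force: 0.0
```

>>> move_arm(
  fingers=[42,42,42,42,42,42,42,42,42,42],
  travel=[
    [-5,-48,0],
    [-10,-96,0],
    [-14,-144,0],
    [-17,-180,0],
    [-19,-205,0],
    [-20,-210,20],
    [-20,-210,60],
    [-20,-210,110],
    [-20,-210,150],
    [-20,-210,167],
  ],
  dr=[
    [0,0,0],
    [0,0,0],
    [0,0,0],
    [0,0,0],
    [0,0,0],
    [0,0,0],
    [0,0,0],
    [0,0,0],
    [0,0,0],
    [0,0,0],
  ],
)

```text
clock: 12.55
position: [549.1, -321.8, 227.8]
ee_rot: [0.001, 1.0, 0.002, -0.004]
contact_force: [-0.5, 0.6, 0.2]
gripper_width: 41.9
grasp_force: 0.0
```

>>> move_arm(
  fingers=[15,15,15,15,15,15,15,15,15,15],
  travel=[
    [0,0,0],
    [0,0,0],
    [0,0,0],
    [0,0,0],
    [0,0,-30],
    [0,0,-70],
    [0,0,-120],
    [0,0,-165],
    [0,0,-198],
    [0,0,-198],
  ],
  dr=[
    [0,0,0],
    [0,0,0],
    [0,0,0],
    [0,0,0],
    [0,0,0],
    [0,0,0],
    [0,0,0],
    [0,0,0],
    [0,0,0],
    [0,0,0],
  ],
)

```text
clock: 13.55
position: [551.4, -322.1, 438.9]
ee_rot: [0.0, 1.0, -0.003, 0.007]
contact_force: [0.5, -0.9, -2.4]
gripper_width: 20.0
grasp_force: 59.2
```

>>> move_arm(
  fingers=[15,15,15,15,15,15,15,15,15,15],
  travel=[
    [3,25,0],
    [7,65,0],
    [11,110,0],
    [16,155,0],
    [20,200,0],
    [25,245,0],
    [29,290,0],
    [34,335,0],
    [39,380,0],
    [43,425,0],
  ],
  dr=[
    [0,0,0],
    [0,0,0],
    [0,0,0],
    [0,0,0],
    [0,0,0],
    [0,0,0],
    [0,0,0],
    [0,0,0],
    [0,0,0],
    [0,0,0],
  ],
)

```text
clock: 14.55
position: [507.6, 104.8, 430.4]
ee_rot: [0.001, 1.0, 0.0, -0.0]
contact_force: [1.4, -1.1, -3.3]
gripper_width: 19.9
grasp_force: 59.2
```

>>> move_arm(
  fingers=[15,15,15,15,15,15,15,15,15],
  travel=[
    [5,45,0],
    [10,90,0],
    [14,130,0],
    [17,160,0],
    [19,180,0],
    [19,188,0],
    [19,188,0],
    [19,188,20],
    [19,188,60],
  ],
  dr=[
    [0,0,0],
    [0,0,0],
    [0,0,0],
    [0,0,0],
    [0,0,0],
    [0,0,0],
    [0,0,0],
    [0,0,0],
    [0,0,0],
  ],
)

```text
clock: 15.45
position: [491.1, 290.4, 373.8]
ee_rot: [0.001, 1.0, 0.003, 0.004]
contact_force: [0.5, 1.3, -2.7]
gripper_width: 20.0
grasp_force: 59.4
```

>>> move_arm(
  fingers=[15,15,15,15,15,15,15,15],
  travel=[
    [0,0,30],
    [0,0,60],
    [0,0,85],
    [0,0,100],
    [0,0,110],
    [0,0,117],
    [0,0,121],
    [0,0,121],
  ],
  dr=[
    [0,0,0],
    [0,0,0],
    [0,0,0],
    [0,0,0],
    [0,0,0],
    [0,0,0],
    [0,0,0],
    [0,0,0],
  ],
)

```text
clock: 16.25
position: [490.2, 291.0, 249.9]
ee_rot: [0.001, 1.0, 0.0, 0.0]
contact_force: [-0.1, 0.4, -3.0]
gripper_width: 20.0
grasp_force: 59.3
```

>>> move_arm(
  fingers=[15,36,36,36,36,36,36,36,36,36],
  travel=[
    [0,0,2],
    [0,0,2],
    [0,0,2],
    [0,0,2],
    [0,0,2],
    [0,0,-20],
    [0,0,-60],
    [0,0,-110],
    [0,0,-150],
    [0,0,-150],
  ],
  dr=[
    [0,0,0],
    [0,0,0],
    [0,0,0],
    [0,0,0],
    [0,0,0],
    [0,0,0],
    [0,0,0],
    [0,0,0],
    [0,0,0],
    [0,0,0],
  ],
)

```text
clock: 17.25
position: [490.6, 291.2, 406.3]
ee_rot: [0.0, 1.0, 0.003, 0.004]
contact_force: [0.1, -0.3, 0.3]
gripper_width: 35.8
grasp_force: 0.0
```

>>> move_arm(
  fingers=[42,42,42,42,42,42,42,42,42,42],
  travel=[
    [-6,-30,0],
    [-15,-75,0],
    [-24,-120,0],
    [-33,-167,0],
    [-42,-214,0],
    [-51,-261,0],
    [-60,-308,0],
    [-70,-355,0],
    [-80,-402,0],
    [-89,-449,0],
  ],
  dr=[
    [0,0,0],
    [0,0,0],
    [0,0,0],
    [0,0,0],
    [0,0,0],
    [0,0,0],
    [0,0,0],
    [0,0,0],
    [0,0,0],
    [0,0,0],
  ],
)

```text
clock: 18.25
position: [577.9, -160.0, 398.6]
ee_rot: [0.001, 1.0, 0.0, -0.002]
contact_force: [1.0, -0.1, 0.2]
gripper_width: 41.9
grasp_force: 0.0
```

>>> move_arm(
  fingers=[42,42,42,42,42,42,42,42,42,42],
  travel=[
    [-9,-45,0],
    [-18,-90,0],
    [-26,-130,0],
    [-32,-160,0],
    [-34,-171,10],
    [-34,-171,50],
    [-34,-171,100],
    [-34,-171,140],
    [-34,-171,167],
    [-34,-171,167],
  ],
  dr=[
    [0,0,0],
    [0,0,0],
    [0,0,0],
    [0,0,0],
    [0,0,0],
    [0,0,0],
    [0,0,0],
    [0,0,0],
    [0,0,0],
    [0,0,0],
  ],
)

```text
clock: 19.25
position: [611.0, -327.8, 228.2]
ee_rot: [0.0, 1.0, 0.001, -0.004]
contact_force: [-1.2, 1.1, -0.2]
gripper_width: 41.7
grasp_force: 0.0
```

>>> move_arm(
  fingers=[15,15,15,15,15,15,15,15,15,15],
  travel=[
    [0,0,0],
    [0,0,0],
    [0,0,0],
    [0,0,0],
    [0,0,-30],
    [0,0,-70],
    [0,0,-120],
    [0,0,-165],
    [0,0,-198],
    [0,0,-198],
  ],
  dr=[
    [0,0,0],
    [0,0,0],
    [0,0,0],
    [0,0,0],
    [0,0,0],
    [0,0,0],
    [0,0,0],
    [0,0,0],
    [0,0,0],
    [0,0,0],
  ],
)

```text
clock: 20.25
position: [612.3, -329.2, 438.4]
ee_rot: [0.0, 1.0, -0.003, 0.006]
contact_force: [-0.4, 0.2, -1.9]
gripper_width: 20.2
grasp_force: 59.1
```

>>> move_arm(
  fingers=[15,15,15,15,15,15,15,15,15,15],
  travel=[
    [3,25,0],
    [7,65,0],
    [12,110,0],
    [18,155,0],
    [23,200,0],
    [28,245,0],
    [34,290,0],
    [39,335,0],
    [44,380,0],
    [49,425,0],
  ],
  dr=[
    [0,0,0],
    [0,0,0],
    [0,0,0],
    [0,0,0],
    [0,0,0],
    [0,0,0],
    [0,0,0],
    [0,0,0],
    [0,0,0],
    [0,0,0],
  ],
)

```text
clock: 21.25
position: [562.7, 97.8, 429.3]
ee_rot: [0.001, 1.0, -0.0, -0.001]
contact_force: [1.5, -0.7, -2.9]
gripper_width: 20.2
grasp_force: 59.2
```

>>> move_arm(
  fingers=[15,15,15,15,15,15,15,15,15],
  travel=[
    [6,45,0],
    [11,90,0],
    [16,130,0],
    [20,160,0],
    [22,185,0],
    [22,195,0],
    [22,195,0],
    [22,195,20],
    [22,195,60],
  ],
  dr=[
    [0,0,0],
    [0,0,0],
    [0,0,0],
    [0,0,0],
    [0,0,0],
    [0,0,0],
    [0,0,0],
    [0,0,0],
    [0,0,0],
  ],
)

```text
clock: 22.15
position: [542.9, 290.4, 373.5]
ee_rot: [0.001, 1.0, 0.002, 0.003]
contact_force: [0.0, 0.3, -3.2]
gripper_width: 20.0
grasp_force: 59.3
```

>>> move_arm(
  fingers=[15,15,15,15,15,15,15,15],
  travel=[
    [0,0,30],
    [0,0,60],
    [0,0,85],
    [0,0,100],
    [0,0,110],
    [0,0,117],
    [0,0,121],
    [0,0,121],
  ],
  dr=[
    [0,0,0],
    [0,0,0],
    [0,0,0],
    [0,0,0],
    [0,0,0],
    [0,0,0],
    [0,0,0],
    [0,0,0],
  ],
)

```text
clock: 22.95
position: [542.5, 292.1, 250.7]
ee_rot: [0.0, 1.0, 0.001, 0.001]
contact_force: [-1.4, 4.8, -1.6]
gripper_width: 20.3
grasp_force: 60.8
```

>>> move_arm(
  fingers=[15,36,36,36,36,36,36,36,36,36],
  travel=[
    [0,0,2],
    [0,0,2],
    [0,0,2],
    [0,0,2],
    [0,0,2],
    [0,0,-20],
    [0,0,-60],
    [0,0,-110],
    [0,0,-150],
    [0,0,-150],
  ],
  dr=[
    [0,0,0],
    [0,0,0],
    [0,0,0],
    [0,0,0],
    [0,0,0],
    [0,0,0],
    [0,0,0],
    [0,0,0],
    [0,0,0],
    [0,0,0],
  ],
)

```text
clock: 23.95
position: [543.1, 291.0, 408.6]
ee_rot: [0.0, 1.0, 0.004, 0.007]
contact_force: [-0.1, 0.1, 1.2]
gripper_width: 36.0
grasp_force: 0.0
```

>>> move_arm(
  fingers=[42,42,42,42,42,42,42,42,42,42],
  travel=[
    [-4,-30,0],
    [-9,-75,0],
    [-15,-120,0],
    [-21,-165,0],
    [-26,-210,0],
    [-32,-255,0],
    [-38,-300,0],
    [-43,-345,0],
    [-49,-390,0],
    [-54,-435,0],
  ],
  dr=[
    [0,0,0],
    [0,0,0],
    [0,0,0],
    [0,0,0],
    [0,0,0],
    [0,0,0],
    [0,0,0],
    [0,0,0],
    [0,0,0],
    [0,0,0],
  ],
)

```text
clock: 24.95
position: [595.1, -146.2, 400.3]
ee_rot: [0.001, 1.0, -0.0, 0.0]
contact_force: [1.7, 0.2, -0.2]
gripper_width: 42.2
grasp_force: 0.0
```

>>> move_arm(
  fingers=[42,42,42,42,42,42,42,42,42,42],
  travel=[
    [-6,-45,0],
    [-11,-85,0],
    [-14,-110,0],
    [-15,-119,0],
    [-15,-119,10],
    [-15,-119,50],
    [-15,-119,100],
    [-15,-119,140],
    [-15,-119,167],
    [-15,-119,167],
  ],
  dr=[
    [0,0,0],
    [0,0,0],
    [0,0,0],
    [0,0,0],
    [0,0,0],
    [0,0,0],
    [0,0,0],
    [0,0,0],
    [0,0,0],
    [0,0,0],
  ],
)

```text
clock: 25.95
position: [609.4, -261.2, 228.8]
ee_rot: [-0.0, 1.0, 0.001, -0.004]
contact_force: [-0.7, -0.3, 0.7]
gripper_width: 42.0
grasp_force: 0.0
```

>>> move_arm(
  fingers=[15,15,15,15,15,15,15,15,15,15],
  travel=[
    [0,0,0],
    [0,0,0],
    [0,0,0],
    [0,0,0],
    [0,0,-30],
    [0,0,-70],
    [0,0,-120],
    [0,0,-165],
    [0,0,-198],
    [0,0,-198],
  ],
  dr=[
    [0,0,0],
    [0,0,0],
    [0,0,0],
    [0,0,0],
    [0,0,0],
    [0,0,0],
    [0,0,0],
    [0,0,0],
    [0,0,0],
    [0,0,0],
  ],
)

```text
clock: 26.95
position: [610.4, -263.3, 438.0]
ee_rot: [0.0, 1.0, -0.002, 0.006]
contact_force: [0.1, 1.5, -2.2]
gripper_width: 20.0
grasp_force: 59.3
```

>>> move_arm(
  fingers=[15,15,15,15,15,15,15,15,15,15],
  travel=[
    [3,25,0],
    [7,65,0],
    [12,110,0],
    [18,155,0],
    [23,200,0],
    [28,245,0],
    [34,290,0],
    [39,335,0],
    [44,380,0],
    [49,425,0],
  ],
  dr=[
    [0,0,0],
    [0,0,0],
    [0,0,0],
    [0,0,0],
    [0,0,0],
    [0,0,0],
    [0,0,0],
    [0,0,0],
    [0,0,0],
    [0,0,0],
  ],
)

```text
clock: 27.95
position: [560.9, 163.6, 429.4]
ee_rot: [0.001, 1.0, -0.0, -0.001]
contact_force: [-0.0, -0.1, -2.9]
gripper_width: 20.3
grasp_force: 59.3
```

>>> move_arm(
  fingers=[15,15,15,15,15,15,15,15,15],
  travel=[
    [6,45,0],
    [11,90,0],
    [16,130,0],
    [20,160,0],
    [21,175,0],
    [21,180,0],
    [21,180,0],
    [21,180,20],
    [21,180,60],
  ],
  dr=[
    [0,0,0],
    [0,0,0],
    [0,0,0],
    [0,0,0],
    [0,0,0],
    [0,0,0],
    [0,0,0],
    [0,0,0],
    [0,0,0],
  ],
)

```text
clock: 28.85
position: [542.2, 341.0, 374.3]
ee_rot: [0.001, 1.0, 0.003, 0.004]
contact_force: [0.5, 0.7, -2.8]
gripper_width: 20.1
grasp_force: 59.4
```

>>> move_arm(
  fingers=[15,15,15,15,15,15,15,15],
  travel=[
    [0,0,30],
    [0,0,60],
    [0,0,85],
    [0,0,100],
    [0,0,110],
    [0,0,117],
    [0,0,121],
    [0,0,121],
  ],
  dr=[
    [0,0,0],
    [0,0,0],
    [0,0,0],
    [0,0,0],
    [0,0,0],
    [0,0,0],
    [0,0,0],
    [0,0,0],
  ],
)

```text
clock: 29.65
position: [541.4, 342.0, 250.1]
ee_rot: [0.001, 1.0, 0.0, 0.0]
contact_force: [-0.3, 0.1, -3.4]
gripper_width: 20.1
grasp_force: 59.5
```

>>> move_arm(
  fingers=[15,36,36,36,36,36,36,36,36,36],
  travel=[
    [0,0,2],
    [0,0,2],
    [0,0,2],
    [0,0,2],
    [0,0,2],
    [0,0,-20],
    [0,0,-60],
    [0,0,-110],
    [0,0,-155],
    [30,0,-170],
  ],
  dr=[
    [0,0,0],
    [0,0,0],
    [0,0,0],
    [0,0,0],
    [0,0,0],
    [0,0,0],
    [0,0,0],
    [0,0,0],
    [0,0,0],
    [0,0,0],
  ],
)

```text
clock: 30.65
position: [513.2, 342.6, 426.8]
ee_rot: [0.001, 1.0, 0.004, 0.006]
contact_force: [-0.9, 0.6, 0.5]
gripper_width: 35.7
grasp_force: 0.0
```

Run:
```python
from h import *
np.save("mp.npy",arm.camera_model("wrist"));cv2.imwrite("pics/wp.png",arm.get_image("wrist")[:,:,::-1]);print(arm.read_state()["position"])
```

```text
[508.69611978 342.15881256 427.91556617]
```

>>> move_arm(
  fingers=[60,60,60,60,60,60,60,60,60,60],
  travel=[
    [2,-40,0],
    [4,-85,0],
    [6,-130,0],
    [8,-175,0],
    [10,-220,0],
    [10,-265,0],
    [10,-305,0],
    [10,-335,0],
    [10,-345,0],
    [10,-345,0],
  ],
  dr=[
    [0,0,0],
    [0,0,0],
    [0,0,0],
    [0,0,0],
    [0,0,0],
    [0,0,0],
    [0,0,0],
    [0,0,0],
    [0,0,0],
    [0,0,0],
  ],
)

```text
clock: 31.7
position: [500.6, -3.7, 420.4]
ee_rot: [0.002, 1.0, 0.0, 0.001]
contact_force: [-0.4, -0.5, -0.0]
gripper_width: 60.0
grasp_force: 0.0
```

Run:
```python
from h import *
np.save("ml.npy",arm.camera_model("wrist"));w=arm.get_image("wrist")[:,:,::-1];cv2.imwrite("pics/wl.png",w);print(arm.read_state()["position"])
p=cv2.imread("pics/wp.png")
f=lambda im:cv2.resize(im[30:300,110:450],(800,635),interpolation=cv2.INTER_CUBIC)
a=cv2.resize(p[30:300,130:450],(400,338),interpolation=cv2.INTER_CUBIC)
b=cv2.resize(w[0:270,120:440],(400,338),interpolation=cv2.INTER_CUBIC)
cv2.imwrite("pics/c5.png",np.hstack([a,b]))
```

```text
[500.74052179  -2.82138381 420.26134079]
```

View pics/c5.png

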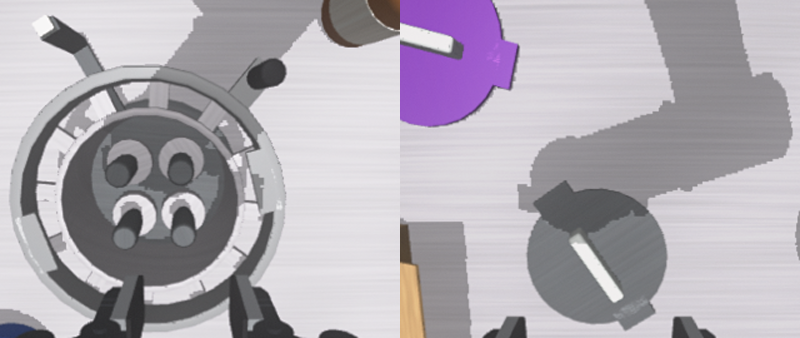

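Run:
```python
from h import *
m=np.load("ml.npy",allow_pickle=True).item();w=cv2.imread("pics/wl.png")
g=lambda q,z:unproj("wrist",q,z,m)[:2]
roi=w[150:290,200:360];mask=(roi.min(2)>185).astype(np.uint8)
n,l,st,c=cv2.connectedComponentsWithStats(mask)
for i in range(1,n):
    if 150<st[i,4]<3000: print(st[i],c[i]+[200,150],cv2.minAreaRect(np.argwhere(l==i)[:,::-1].astype(np.float32)))
a,b=g((261.6,188),46),g((294.4,240),46);print("hand ends",a,b,(a+b)/2,np.hypot(*(a-b)),np.arctan2(*(b-a)[::-1]))
print("disc",g((277.6,205.6),16))
e1=g((120+(557-400)/1.25,195/1.25),16);e2=g((120+(635-400)/1.25,316/1.25),16);print("ears",e1,e2,(e1+e2)/2,np.arctan2(*(e2-e1)[::-1]))
```

```text
[ 57  39  41  53 590] [277.47966102 215.23728814] ((77.08108520507812, 64.51351928710938), (60.216278076171875, 10.229791641235352), 54.46232223510742)
hand ends [507.47860644 -23.48410932] [574.12965023  15.98296652] [540.80412834  -3.7505714 ] 77.45974253467669 0.5346236726730237
disc [538.24074894  -4.86785687]
ears [473.56667305 -44.36489088] [606.23732683  36.5891465 ] [539.90199994  -3.88787219] 0.5478769992565018
```

All four tampers stand upright in the pot. The lid is at about (540,-4), yaw 0.54. Now I'll grasp its handle.

>>> move_arm(
  fingers=[45,45,45,45,45,45,45,45,45,45],
  travel=[
    [-10,-1,0],
    [-25,-1,10],
    [-40,-1,40],
    [-40,-1,80],
    [-40,-1,120],
    [-40,-1,160],
    [-40,-1,195],
    [-40,-1,215],
    [-40,-1,228],
    [-40,-1,228],
  ],
  dr=[
    [0,0,-0.12],
    [0,0,-0.25],
    [0,0,-0.38],
    [0,0,-0.5],
    [0,0,-0.54],
    [0,0,-0.54],
    [0,0,-0.54],
    [0,0,-0.54],
    [0,0,-0.54],
    [0,0,-0.54],
  ],
)

```text
clock: 32.75
position: [540.4, -2.4, 189.7]
ee_rot: [-0.267, 0.964, 0.0, -0.002]
contact_force: [-0.2, 0.0, 0.4]
gripper_width: 45.0
grasp_force: 0.0
```

Run:
```python
from h import *
m=arm.camera_model("wrist");w=arm.get_image("wrist")[:,:,::-1];s=arm.read_state();print(s["position"],s["ee_rot"],s["contact_force"],s["joints"])
t=arm.get_image("top")[:,:,::-1]
cv2.imwrite("pics/c6.png",np.hstack([cv2.resize(w,(400,300)),cv2.resize(t[150:270,230:390],(400,300),interpolation=cv2.INTER_CUBIC)]))
```

```text
[540.95490216  -2.47255564 191.02563407] [-2.67150146e-01  9.63654590e-01 -6.60908829e-05 -7.90898647e-04] [ 0.78572894  0.08305847 -0.43154407] [ 2.95326281e-01  4.97640963e-01 -4.46572670e-01  1.57864658e-04
 -6.28167297e-01 -1.32538129e+00]
```

View pics/c6.png

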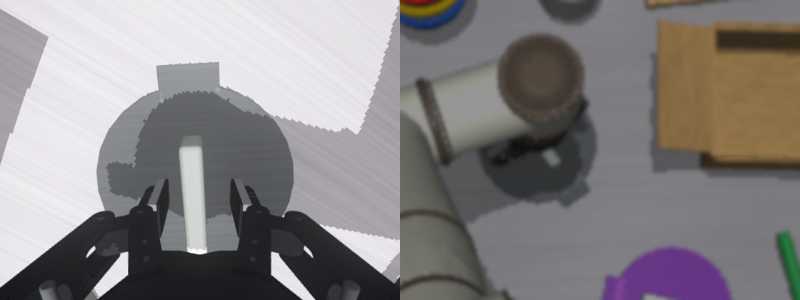

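>>> move_arm(
  fingers=[5,5,5,5,5,5,5,5,5,5],
  travel=[
    [0,0,0],
    [0,0,0],
    [0,0,0],
    [0,0,0],
    [0,0,0],
    [0,0,-15],
    [0,0,-50],
    [0,0,-95],
    [0,0,-140],
    [0,0,-180],
  ],
  dr=[
    [0,0,0],
    [0,0,0],
    [0,0,0],
    [0,0,0],
    [0,0,0],
    [0,0,0],
    [0,0,0],
    [0,0,0],
    [0,0,0],
    [0,0,0],
  ],
)

```text
clock: 33.85
position: [539.9, -4.0, 372.9]
ee_rot: [-0.266, 0.964, 0.0, -0.001]
contact_force: [-0.1, -0.2, -4.2]
gripper_width: 13.0
grasp_force: 59.3
```

>>> move_arm(
  fingers=[5,5,5,5,5,5,5,5,5],
  travel=[
    [0,0,-15],
    [0,0,-28],
    [0,0,-28],
    [0,0,-28],
    [0,0,-28],
    [0,0,-28],
    [0,0,-28],
    [0,0,-28],
    [0,0,-28],
  ],
  dr=[
    [0,0,0.08],
    [0,0,0.18],
    [0,0,0.28],
    [0,0,0.38],
    [0,0,0.48],
    [0,0,0.58],
    [0,0,0.64],
    [0,0,0.646],
    [0,0,0.646],
  ],
)

```text
clock: 34.75
position: [540.3, -3.9, 398.8]
ee_rot: [0.053, 0.999, 0.0, -0.001]
contact_force: [-0.8, 0.5, -4.1]
gripper_width: 12.8
grasp_force: 59.3
```

Run:
```python
from h import *
s=arm.read_state();print(s["position"],s["ee_rot"],s["joints"][5],s["gripper_width"],s["contact_force"]);p=s["position"]
print(tool(np.array([515.2,318,p[2]])-p), tool([510,318,0]))
```

```text
[540.29558749  -3.91205504 398.77893041] [ 5.32663060e-02  9.98579794e-01  1.95823931e-05 -1.04647239e-03] -1.9698419710788686 12.766521695686508 [-0.83556764  0.501234   -4.1051344 ]
[5.91985393e+01 3.17415630e+02 1.00874305e-01] [-473.2755929   370.4499683    -1.01693352]
```

>>> move_arm(
  fingers=[5,5,5,5,5,5,5,5,5,5],
  travel=[
    [4,20,0],
    [11,60,0],
    [18,100,0],
    [26,142,0],
    [34,184,0],
    [42,226,0],
    [49,266,0],
    [55,300,0],
    [58,317,0],
    [58,317,0],
  ],
  dr=[
    [0,0,0],
    [0,0,0],
    [0,0,0],
    [0,0,0],
    [0,0,0],
    [0,0,0],
    [0,0,0],
    [0,0,0],
    [0,0,0],
    [0,0,0],
  ],
)

```text
clock: 35.75
position: [516.6, 319.7, 398.7]
ee_rot: [0.052, 0.999, -0.0, -0.0]
contact_force: [0.2, -0.7, -4.0]
gripper_width: 12.9
grasp_force: 59.4
```

>>> move_arm(
  fingers=[5,5,5,5,5,5,5,5],
  travel=[
    [0,0,0],
    [0,0,0],
    [0,0,15],
    [0,0,35],
    [0,0,50],
    [0,0,60],
    [0,0,60],
    [0,0,60],
  ],
  dr=[
    [0,0,0],
    [0,0,0],
    [0,0,0],
    [0,0,0],
    [0,0,0],
    [0,0,0],
    [0,0,0],
    [0,0,0],
  ],
)

```text
clock: 36.55
position: [517.4, 317.2, 340.4]
ee_rot: [0.054, 0.999, 0.0, 0.001]
contact_force: [0.3, -0.5, -2.7]
gripper_width: 13.2
grasp_force: 59.3
```

Run:
```python
from h import *
np.save("mc.npy",arm.camera_model("wrist"));w=arm.get_image("wrist")[:,:,::-1];cv2.imwrite("pics/wc.png",w);s=arm.read_state();print(s["position"],s["ee_rot"],s["joints"],s["contact_force"])
t=arm.get_image("scene")[:,:,::-1]
cv2.imwrite("pics/c7.png",np.hstack([cv2.resize(w[0:300,100:500],(500,375),interpolation=cv2.INTER_CUBIC),cv2.resize(t[130:255,310:410],(300,375),interpolation=cv2.INTER_CUBIC)]))
```

```text
[517.41915123 317.45441318 340.83219508] [5.36754409e-02 9.98557904e-01 5.88809959e-04 8.44749327e-04] [ 8.16807927e-01  4.04534753e-01 -1.29932986e-01  6.20092403e-04
 -1.03433942e+00 -2.49532320e+00] [-0.69910727  0.72252843 -3.87677719]
```

View pics/c7.png

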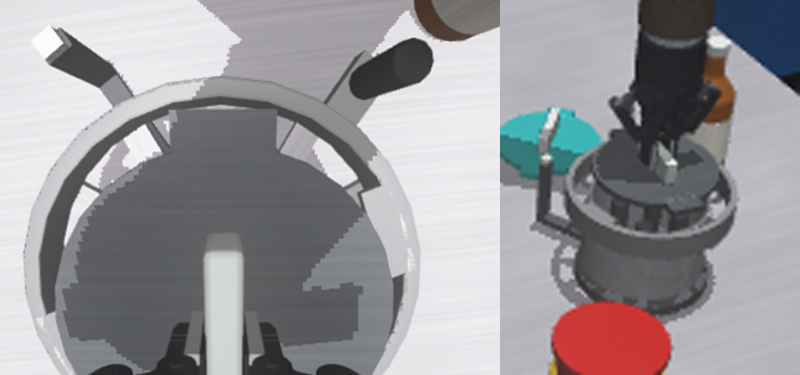

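>>> move_arm(
  fingers=[5,5,5,5,5,5,5,5],
  travel=[
    [0,0,10],
    [0,0,20],
    [0,0,26],
    [0,0,31],
    [0,0,35],
    [0,0,38],
    [0,0,38],
    [0,0,38],
  ],
  dr=[
    [0,0,0],
    [0,0,0],
    [0,0,0],
    [0,0,0],
    [0,0,0],
    [0,0,0],
    [0,0,0],
    [0,0,0],
  ],
)

```text
clock: 37.45
position: [516.9, 317.5, 303.1]
ee_rot: [0.053, 0.999, 0.0, 0.0]
contact_force: [-4.2, -1.8, 5.9]
gripper_width: 13.1
grasp_force: 60.7
```

>>> move_arm(
  fingers=[5,5,40,40,40,40,40,40,40,40],
  travel=[
    [0,0,1],
    [0,0,1],
    [0,0,0],
    [0,0,0],
    [0,0,0],
    [0,0,-15],
    [0,0,-50],
    [0,0,-90],
    [0,0,-110],
    [0,0,-110],
  ],
  dr=[
    [0,0,0],
    [0,0,0],
    [0,0,0],
    [0,0,0],
    [0,0,0],
    [0,0,0],
    [0,0,0],
    [0,0,0],
    [0,0,0],
    [0,0,0],
  ],
)

```text
clock: 38.45
position: [517.7, 318.0, 415.8]
ee_rot: [0.053, 0.999, 0.003, 0.003]
contact_force: [-0.4, 0.4, -1.1]
gripper_width: 39.7
grasp_force: 0.0
```

Run:
```python
from h import *
np.save("mc.npy",arm.camera_model("wrist"));w=arm.get_image("wrist")[:,:,::-1];cv2.imwrite("pics/wd.png",w);s=arm.read_state();print(s["position"],s["ee_rot"],s["contact_force"])
t=arm.get_image("scene")[:,:,::-1]
cv2.imwrite("pics/c8.png",np.hstack([cv2.resize(w[0:300,100:500],(500,375),interpolation=cv2.INTER_CUBIC),cv2.resize(t[130:255,310:410],(300,375),interpolation=cv2.INTER_CUBIC)]))
```

```text
[517.20323817 317.68783094 413.19734247] [0.05364851 0.99855793 0.00150166 0.00128326] [-1.0062553   0.11181365 -0.08169362]
```

View pics/c8.png

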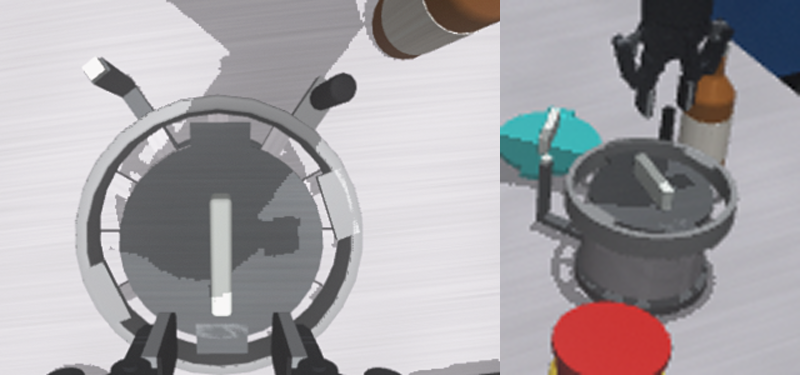

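Run:
```python
from h import *
m=np.load("mc.npy",allow_pickle=True).item()
g=lambda q,z:unproj("wrist",(100+q[0]/1.25,q[1]/1.25),z,m)[:2]
C=np.array([515.3,318])
for q,z in(((93,69),113),((342,87),167)):
    v=g(q,z);print(v,np.hypot(*(v-C)),np.arctan2(*(v-C)[::-1])%6.2832)
# white tip centroid by code
w=cv2.imread("pics/wd.png");k=(w[40:80,155:200].min(2)>235).astype(np.uint8);n,l,st,c=cv2.connectedComponentsWithStats(k);print(st,c+[155,40])
# dark post pixels
k=(w[45:100,335:400].max(2)<60).astype(np.uint8);n,l,st,c=cv2.connectedComponentsWithStats(k);print(st,c+[335,45])
print(arm.read_state()["joints"])
```

```text
[386.3034213  246.85832144] 147.31346083830744 3.6456018481028165
[421.17837168 395.02195594] 121.61933487149605 2.4557781803424312
[[   0    0   45   40 1632]
 [  11    5   17   18  168]] [[177.32414216  60.07169118]
 [173.85119048  53.94642857]]
[[   0    0   65   55 3246]
 [  37   15    2    1    2]
 [  40   15    1    1    1]
 [  42   15    1    1    1]
 [  14   16   24   27  320]
 [  44   16    4    4    4]
 [  48   24    1    1    1]] [[367.82101047  71.5810228 ]
 [372.5         60.        ]
 [375.          60.        ]
 [377.          60.        ]
 [358.3625      76.528125  ]
 [380.5         62.5       ]
 [383.          69.        ]]
[ 8.17308917e-01  3.49014671e-01 -2.88147488e-02 -5.04649995e-04
 -1.19257478e+00 -2.49536905e+00]
```

The lid sits flat with its ears front and back. Next I'll move the gripper to the post and turn it so the fingers close tangentially.

>>> move_arm(
  fingers=[45,45,45,45,45,45,45,45,45,45],
  travel=[
    [15,10,0],
    [35,22,0],
    [55,35,0],
    [75,47,0],
    [95,60,0],
    [104,66,0],
    [104,66,0],
    [104,66,0],
    [104,66,0],
    [104,66,0],
  ],
  dr=[
    [0,0,-0.14],
    [0,0,-0.28],
    [0,0,-0.42],
    [0,0,-0.56],
    [0,0,-0.7],
    [0,0,-0.84],
    [0,0,-0.98],
    [0,0,-1.12],
    [0,0,-1.26],
    [0,0,-1.4],
  ],
)

```text
clock: 39.55
position: [420.5, 394.3, 409.6]
ee_rot: [-0.605, 0.797, -0.0, -0.002]
contact_force: [-0.8, -0.5, 0.1]
gripper_width: 44.9
grasp_force: 0.0
```

>>> move_arm(
  fingers=[45,45,45,45,45,45,45,45,45,45],
  travel=[
    [0,0,0],
    [0,0,0],
    [0,0,0],
    [0,0,0],
    [0,0,0],
    [0,0,0],
    [0,0,0],
    [0,0,0],
    [0,0,0],
    [0,0,0],
  ],
  dr=[
    [0,0,-0.13],
    [0,0,-0.26],
    [0,0,-0.39],
    [0,0,-0.52],
    [0,0,-0.65],
    [0,0,-0.78],
    [0,0,-0.91],
    [0,0,-1.04],
    [0,0,-1.172],
    [0,0,-1.172],
  ],
)

```text
clock: 40.55
position: [420.6, 394.3, 409.8]
ee_rot: [0.943, -0.332, -0.001, 0.002]
contact_force: [-0.4, 0.4, -0.7]
gripper_width: 45.1
grasp_force: 0.0
```

Run:
```python
from h import *
arm.get_image("wrist")
s=arm.read_state();p=s["position"];Q=R.from_quat(s["ee_rot"]).as_matrix();print(p,s["joints"],Q[:2,:2],np.arctan2(Q[1,1],Q[0,1])%6.283)
print(tool(np.array([420.2,394.5,p[2]])-p))
```

```text
[420.59284419 394.2618074  410.07323992] [ 1.03390177e+00  2.99218290e-01 -1.05220466e-01 -3.24626702e-04
 -1.16923298e+00 -1.42573021e-01] [[ 0.77782748 -0.62847548]
 [-0.62847784 -0.77782403]] 4.032608615343664
[-4.55263777e-01  6.16210139e-02  1.26483954e-04]
```

>>> move_arm(
  fingers=[45,45,45,45,45,45],
  travel=[
    [0,0,30],
    [0,0,65],
    [0,0,90],
    [0,0,108],
    [0,0,108],
    [0,0,108],
  ],
  dr=[
    [0,0,0],
    [0,0,0],
    [0,0,0],
    [0,0,0],
    [0,0,0],
    [0,0,0],
  ],
)

```text
clock: 41.2
position: [420.8, 394.5, 303.6]
ee_rot: [0.943, -0.332, 0.0, 0.0]
contact_force: [0.4, 0.4, 0.4]
gripper_width: 44.7
grasp_force: 0.0
```

>>> move_arm(
  fingers=[8,8,8,8,8,8],
  travel=[
    [0,0,0],
    [0,0,0],
    [0,0,0],
    [0,0,0],
    [0,0,0],
    [0,0,0],
  ],
  dr=[
    [0,0,0],
    [0,0,0],
    [0,0,0],
    [0,0,0],
    [0,0,0],
    [0,0,0],
  ],
)

```text
clock: 41.8
position: [420.8, 394.5, 305.1]
ee_rot: [0.943, -0.332, 0.0, -0.001]
contact_force: [-1.8, 0.2, 5.7]
gripper_width: 14.2
grasp_force: 58.5
```

Run:
```python
from h import *
s=arm.read_state();p=s["position"];Q=R.from_quat(s["ee_rot"]);print(p,s["contact_force"],s["gripper_width"])
C=np.array([515.3,318]);
def path(r,total,n,C=C):
    a0=np.arctan2(*(p[:2]-C)[::-1]);print("a0",a0%6.283,"r",np.hypot(*(p[:2]-C)))
    out=[]
    for k in range(1,n+1):
        a=total*k/n;d=p[:2]-C;c,s_=np.cos(a),np.sin(a);e=np.array([c*d[0]-s_*d[1],s_*d[0]+c*d[1]])-d
        out.append((round(a,3),Q.inv().apply([*e,0]).round(1).tolist()))
    return out
for o in path(122,1.16,16):print(o)
```

```text
[420.75696872 394.50780977 305.10747044] [-1.7687462   0.21744476  5.70412153] 14.19460993090324
a0 2.461244137454662 r 121.62166632680264
(0.072, [0.3, 8.8, -0.0])
(0.145, [1.2, 17.6, -0.0])
(0.217, [2.8, 26.3, -0.1])
(0.29, [5.0, 34.8, -0.1])
(0.362, [7.7, 43.2, -0.1])
(0.435, [11.1, 51.3, -0.1])
(0.507, [15.1, 59.2, -0.1])
(0.58, [19.6, 66.7, -0.1])
(0.652, [24.7, 73.9, -0.1])
(0.725, [30.3, 80.8, -0.2])
(0.797, [36.4, 87.2, -0.2])
(0.87, [42.9, 93.1, -0.2])
(0.942, [49.8, 98.6, -0.2])
(1.015, [57.1, 103.5, -0.2])
(1.087, [64.7, 107.9, -0.2])
(1.16, [72.6, 111.8, -0.2])
```

>>> move_arm(
  fingers=[8,8,8,8,8,8,8,8,8,8],
  travel=[
    [0.3,8.8,0],
    [1.2,17.6,0],
    [2.8,26.3,0],
    [5,34.8,0],
    [7.7,43.2,0],
    [11.1,51.3,0],
    [15.1,59.2,0],
    [19.6,66.7,0],
    [24.7,73.9,0],
    [24.7,73.9,0],
  ],
  dr=[
    [0,0,-0.072],
    [0,0,-0.145],
    [0,0,-0.217],
    [0,0,-0.29],
    [0,0,-0.362],
    [0,0,-0.435],
    [0,0,-0.507],
    [0,0,-0.58],
    [0,0,-0.652],
    [0,0,-0.652],
  ],
)

```text
clock: 42.8
position: [392.7, 320.8, 305.1]
ee_rot: [1.0, -0.012, -0.0, -0.0]
contact_force: [-8.4, 0.6, 9.6]
gripper_width: 14.4
grasp_force: 59.1
```

Run:
```python
from h import *
arm.get_image("wrist");arm.get_image("wrist")
s=arm.read_state();p=s["position"];Q=R.from_quat(s["ee_rot"]);print(p,s["contact_force"],s["wrist_torque"],s["gripper_width"],s["joints"])
C=np.array([515.3,318]);d=p[:2]-C
print("a",np.arctan2(*d[::-1])%6.283,"r",np.hypot(*d));M=Q.as_matrix();print(np.arctan2(M[1,1],M[0,1])%6.283)
for a in np.arange(1,7)*.5/6:
    c,s_=np.cos(a),np.sin(a);e=np.array([c*d[0]-s_*d[1],s_*d[0]+c*d[1]])-d;print(round(a,3),Q.inv().apply([*e,0]).round(1))
```

```text
[392.69445802 321.05423306 305.09005622] [-7.65386896 -0.32437645 10.82108856] [-0.13949312  2.23776214  0.12759746] 14.183568167403005 [ 1.00556893  0.28704683 -0.41631713 -0.00149286 -0.86763772  0.54182884]
a 3.116686752401824 r 122.64357816238784
4.687839447389322
0.083 [ 0.4 10.2 -0. ]
0.167 [ 1.7 20.3 -0. ]
0.25 [ 3.8 30.3 -0. ]
0.333 [ 6.7 40.1 -0. ]
0.417 [10.5 49.6 -0. ]
0.5 [15.  58.8 -0. ]
```

>>> move_arm(
  fingers=[8,8,8,8,8,8,8,8],
  travel=[
    [0.4,10.2,0],
    [1.7,20.3,0],
    [3.8,30.3,0],
    [6.7,40.1,0],
    [10.5,49.6,0],
    [14.5,58,0],
    [14.5,58,0],
    [14.5,58,0],
  ],
  dr=[
    [0,0,-0.083],
    [0,0,-0.167],
    [0,0,-0.25],
    [0,0,-0.333],
    [0,0,-0.417],
    [0,0,-0.493],
    [0,0,-0.493],
    [0,0,-0.493],
  ],
)

```text
clock: 43.7
position: [405.8, 261.9, 305.1]
ee_rot: [0.973, 0.232, -0.001, 0.001]
contact_force: [-7.5, -2.8, 12.9]
gripper_width: 14.5
grasp_force: 59.4
```

Run:
```python
from h import *
s=arm.read_state();p=s["position"];print(p,s["contact_force"],s["gripper_width"])
for C in([515.3,318],[514.8,318.1],[515.7,317.8]):
    d=p[:2]-C;m=np.array([386.25,247.2])-C;print(np.arctan2(*d[::-1])%6.283,np.hypot(*d),"mark",np.arctan2(*m[::-1])%6.283)
```

```text
[405.83013457 261.94243036 305.05770653] [-7.45867579 -2.7653735  12.9310808 ] 14.503465333293027
3.6146739308090248 122.98822118479544 mark 3.6431939472187467
3.6172590441186805 122.58916835798446 mark 3.645429344580433
3.611750399363279 123.2536223187176 mark 3.64069994235631
```

>>> move_arm(
  fingers=[8,8,35,35,35,35,35,35,35,35],
  travel=[
    [0,2.2,0],
    [0,2.2,0],
    [0,2.2,0],
    [0,2.2,0],
    [0,2.2,0],
    [0,2.2,-30],
    [0,2.2,-70],
    [0,2.2,-110],
    [0,2.2,-130],
    [0,2.2,-130],
  ],
  dr=[
    [0,0,-0.018],
    [0,0,-0.018],
    [0,0,-0.018],
    [0,0,-0.018],
    [0,0,-0.018],
    [0,0,-0.018],
    [0,0,-0.018],
    [0,0,-0.018],
    [0,0,-0.018],
    [0,0,-0.018],
  ],
)

```text
clock: 44.7
position: [408.2, 261.3, 437.1]
ee_rot: [0.971, 0.241, 0.003, -0.002]
contact_force: [-0.2, 0.2, -0.3]
gripper_width: 35.1
grasp_force: 0.0
```

Run:
```python
from h import *
arm.get_image("top")
m=arm.camera_model("wrist");w=arm.get_image("wrist");np.save("me.npy",m);cv2.imwrite("pics/we.png",w[:,:,::-1])
print(arm.read_state()["position"],[proj("wrist",np.array([x]),m).round(1).tolist() for x in([386.25,247.2,113],[407.5,259.5,167],[407.5,259.5,130],[515,318,126])])
def blobs(k,tag):
    n,l,st,c=cv2.connectedComponentsWithStats(k.astype(np.uint8))
    for i in range(1,n):
        if st[i,4]>60: print(tag,st[i].tolist(),c[i].round(1).tolist())
q=proj("wrist",np.array([[386.25,247.2,113]]),m)[0].astype(int);print(q)
blobs(w.min(2)>238,"white");blobs(w.max(2)<62,"dark")
```

```text
[407.50598624 260.78179618 433.20626176] [[[281.8, 220.3]], [[281.2, 213.8]], [[281.0, 201.9]], [[279.3, 63.3]]]
[281 220]
dark [173, 0, 26, 36, 409] [184.3, 14.1]
dark [362, 0, 20, 17, 155] [371.9, 5.4]
dark [272, 193, 17, 28, 280] [279.9, 204.8]
dark [0, 250, 560, 170, 46058] [278.8, 365.2]
```

>>> move_arm(
  fingers=[35,35,35,35,35],
  travel=[
    [-30,0,0],
    [-60,0,0],
    [-60,0,0],
    [-60,0,0],
    [-60,0,0],
  ],
  dr=[
    [0,0,0],
    [0,0,0],
    [0,0,0],
    [0,0,0],
    [0,0,0],
  ],
)

```text
clock: 45.3
position: [355.0, 233.3, 433.0]
ee_rot: [0.971, 0.241, -0.0, 0.0]
contact_force: [0.5, 0.2, -0.2]
gripper_width: 34.9
grasp_force: 0.0
```

Run:
```python
from h import *
m=arm.camera_model("wrist");w=arm.get_image("wrist");np.save("me.npy",m);cv2.imwrite("pics/wf.png",w[:,:,::-1])
print(arm.read_state()["position"],[proj("wrist",np.array([x]),m).round(1).tolist() for x in([386.25,247.2,113],[407.5,259.5,167],[407.5,259.5,130],[515,318,126])])
def blobs(k,tag):
    n,l,st,c=cv2.connectedComponentsWithStats(k.astype(np.uint8))
    for i in range(1,n):
        if st[i,4]>40: print(tag,st[i].tolist(),c[i].round(1).tolist())
blobs(w.min(2)>225,"white");blobs(w.max(2)<62,"dark")
q=proj("wrist",np.array([[386.25,247.2,113]]),m)[0].astype(int)
print(w[q[1]-40:q[1]+24:2,q[0]-24:q[0]+24:2].mean(2).astype(int)//10)
```

```text
[355.14836659 233.39096852 433.08537853] [[[281.4, 161.6]], [[280.8, 139.8]], [[280.5, 136.8]], [[278.7, -17.2]]]
white [246, 0, 19, 15, 100] [254.2, 6.2]
white [277, 158, 10, 10, 100] [281.5, 162.5]
white [136, 217, 52, 25, 388] [162.1, 229.4]
dark [166, 0, 17, 36, 221] [173.7, 14.2]
dark [379, 0, 14, 31, 170] [386.0, 11.3]
dark [38, 56, 24, 42, 439] [50.9, 76.7]
dark [0, 250, 560, 170, 46693] [278.2, 364.7]
[[19 18 19 16 16 14 15 18 18 18 18 18 18 18 18 18 15 13 14 14 17 17 19 20]
 [19 19 20 19 19 19 18 18 18 18 18 18 18 18 18 18 16 19 19 19 20 20 20 20]
 [19 19 19 19 19 19 19 18 18 18 18 18 18 18 18 18 19 20 20 20 19 19 20 20]
 [19 19 19 19 19 20 19 18 18 18 18 18 18 18 18 18 18 19 20 20 20 20 19 19]
 [19 19 19 19 20 19 19 18 18 11  7  5  7 11 18 18 19 19 19 19 20 20 20 19]
 [19 19 19 19 19 19 19 18 11  5  6  6  6  5  8 18 19 19 20 19 19 19 20 20]
 [20 20 19 19 19 19 19 14  6  7  7  7  7  7  6 14 19 19 19 20 20 19 19 20]
 [20 20 20 20 20 19 19  8  7  7  7  7  7  7  7  7 19 19 19 19 20 20 20 19]
 [20 20 20 20 20 20 17  7  7  7  7  7  7  7  7  6 16 20 19 19 19 19 20 20]
 [20 20 20 2
[... 1013 characters left out ...]
14 20 20 20 20 19 20 20]
 [20 20 20 20 20 20 20 20 20 20 22 22 22 22 22 22 19 20 20 20 20 20 20 19]
 [20 20 20 20 20 20 20 20 20 20 20 20 20 20 20 20 19 19 19 19 20 20 20 20]
 [19 19 20 20 20 20 20 20 20 20 19 16 19 19 19 19 20 20 19 19 19 20 20 20]
 [19 19 19 19 20 20 20 18 16 14 14 13 13 13 14 13 14 19 19 19 19 19 19 19]
 [20 19 19 19 19 17 14 14 13 13 14 14 14 14 13 14 13 13 14 14 18 20 19 19]
 [20 20 20 19 16 13 13 14 14 14 13 13 14 14 14 14 14 13 14 14 14 19 20 19]
 [20 20 20 14 13 13 13 13 13 13 14 14 13 14 13 14 14 14 13 13 14 14 17 19]
 [19 19 17 14 14 14 14 13 13 13 13 13 14 14 13 13 14 14 14 13 13 13 13 14]
 [18 14 13 13 13 14 14 14 14 13 13 13 13 13 13 13 13 13 14 14 14 13 13 13]]
```

Run:
```python
from h import *
m=np.load("me.npy",allow_pickle=True).item();w=cv2.imread("pics/wf.png").mean(2)
k=(w[127:148,265:297]<105);y,x=np.nonzero(k);cy,r=None,None
rows=[(j+127,265+np.nonzero(k[j])[0].min(),265+np.nonzero(k[j])[0].max()) for j in range(0,21,2)];print(rows)
# circle top at y~129, width -> centre
xc=np.mean([(a+b)/2 for _,a,b in rows[1:]]);print(xc)
C=np.array([515.3,318])
for yc in(139,140,141):
    P=unproj("wrist",(xc+.5,yc),167,m)[:2]
    M=unproj("wrist",(282,162.5),113,m)[:2]
    for C in(np.array([515.3,318]),np.array([516,317.5]),np.array([514.5,318.5])):
        f=lambda v:np.arctan2(*(v-C)[::-1])%6.283
        print(P.round(1),np.hypot(*(P-C)).round(1),M.round(1),np.hypot(*(M-C)).round(1),f(P).round(4),f(M).round(4),(f(M)-f(P)).round(4))
```

```text
Traceback (most recent call last):
ValueError: zero-size array to reduction operation minimum which has no identity
```

Run:
```python
from h import *
m=np.load("me.npy",allow_pickle=True).item();w=cv2.imread("pics/wf.png").mean(2)
k=(w[131:148,265:297]<105)
rows=[(j+131,265+np.nonzero(k[j])[0].min(),265+np.nonzero(k[j])[0].max()) for j in range(17)];print([tuple(map(int,r)) for r in rows])
xc=np.mean([(a+b)/2 for _,a,b in rows]);print(xc)
for yc in(139,140,141):
    P=unproj("wrist",(xc,yc),167,m)[:2];M=unproj("wrist",(281.5,162.5),113,m)[:2]
    for C in(np.array([515.3,318]),np.array([516,317.5]),np.array([514.5,318.5])):
        f=lambda v:np.arctan2(*(v-C)[::-1])%6.283
        print(P.round(1),np.hypot(*(P-C)).round(1),M.round(1),np.hypot(*(M-C)).round(1),f(P).round(4),f(M).round(4),(f(M)-f(P)).round(4))
```

```text
[(131, 274, 285), (132, 273, 286), (133, 272, 286), (134, 272, 287), (135, 271, 287), (136, 271, 288), (137, 271, 288), (138, 270, 288), (139, 270, 288), (140, 270, 288), (141, 270, 288), (142, 270, 288), (143, 271, 288), (144, 271, 288), (145, 271, 287), (146, 272, 286), (147, 273, 286)]
279.2352941176471
[407.5 260.9] 122.0 [385.5 246.7] 148.1 3.6289 3.6438 0.0149
[407.5 260.9] 122.4 [385.5 246.7] 148.4 3.6226 3.6386 0.016
[407.5 260.9] 121.5 [385.5 246.7] 147.6 3.6356 3.6494 0.0138
[406.8 260.5] 122.8 [385.5 246.7] 148.1 3.6289 3.6438 0.0149
[406.8 260.5] 123.1 [385.5 246.7] 148.4 3.6226 3.6386 0.016
[406.8 260.5] 122.3 [385.5 246.7] 147.6 3.6356 3.6494 0.0138
[406.2 260.1] 123.5 [385.5 246.7] 148.1 3.6289 3.6438 0.0149
[406.2 260.1] 123.9 [385.5 246.7] 148.4 3.6227 3.6386 0.0159
[406.2 260.1] 123.0 [385.5 246.7] 147.6 3.6355 3.6494 0.0139
```

```bash
python3 -c "
from bench import arm;print(arm.job_done())"
```

```text
the job is handed in; nothing more can be done
None
```

I handed the job in at about 46 s of the 210 s: both flaps are wide open, all four tampers stand in the pot, and the lid sits flat with its ears front and back. The post is about 0.015 rad (roughly 2 mm) short of the locked mark, not past it. I last saw the flaps, tampers and lid in pictures taken before the collar turn; only the post and mark were measured after it, and I did not recheck the mug, tubs, spoon and bottle, which the arm never went near.

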